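# Clear the shaving mirror, dip the brush, lay it on the soap dish

## Robot

A 6-joint arm with a two-finger parallel gripper is mounted at the origin on the work surface. World frame = base frame: x ahead of the robot, y to its left, z up, the work surface at z = 0. Lengths are in mm, angles in rad, forces in N, time in s.
With the tool pointing down it reaches from about 425 to 950 mm from the base axis. Payload 3.5 kg.
Tool frame: the origin (TCP) lies at the very end of the fingers, on their centre line; the grasp point (between the pads) lies 19 mm behind it; z points along the fingers, y is the line along which they close (so a half turn about z gives the same grasp; the last joint's range is limited). The gripper opens to 85 mm and grips with 20 to 120 N. Pads are 22 mm wide; open, the fingers measure 114 mm over their backs; the gripper's body (76 mm by 85 mm) begins 54 mm behind the grasp point. The pads swing forward as they close: fully open they stand 13 mm farther back than shut.
Start: joints at [-1.258, 0.286, 1.577, -0, 1.279, -0.15], TCP at [301.377, -603.968, 231.325] pointing down, gripper open.
Joint ranges: [-2.77, 2.77], [-0.9, 2.22], [0.21, 2.48], [-1.53, 4.67], [0.24, 2.81], [-2.84, 2.84]. Speed limits (rad/s): [2.79, 2.79, 3.14, 3.14, 3.14, 3.14].

## Interface

Orientations are given as [roll, pitch, yaw] about the fixed x, y, z axes, in that order (R = Rz(yaw) Ry(pitch) Rx(roll)).
In Python, from rig import bot gives the robot as it stands. The module is installed in compiled form; this text tells all that it offers.
- The arm moves only by the tool jog_arm, never from a script. Its argument "series" is a list of rows, each a list of 4 numbers: the shift along the tool's x, y, z as a fraction of full scale, then the turn about the tool's z as a fraction of full scale. A call has exactly 5 rows; each row is the pose to reach, as a shift and turn from the pose commanded when the call began, along the tool's axes at that moment; what a row does not reach only later rows make up. Full scale, the value 1, is 10 cm for a shift and 60 degrees for a turn. A row lasts 1/8 s, in which the tool goes at most 62.5 mm and 10.7 degrees, less where a joint would pass 70% of its speed; a pose out of reach is approached as far as the arm can. A call with a number of a shift or a turn outside -1 to 1 is refused whole. A call with a gripper value outside its range is refused whole. "hand" is the closure, from -1 (fully open) to 1 (shut), set as the call begins (left out, the last holds). The fingers move at their own pace and stop on an object; "force" is the grip in N (left out, the last holds). Time passes only in rows, so rows that repeat a pose let the fingers close, or fill a call up. It gives the time, the measured TCP pose, the force, the opening and the grip force at its end, in the units of the state.
- bot.get_obs(): the state, without advancing time (a new reading comes with each control period).
- bot.read_camera(name): name is "scene" or "top" or "wrist"; returns a dict with "frame" (480x640x3 uint8, red, green, blue), "range_z" (480x640 float32, mm along the optical axis (not along the pixel's ray), 0 where there is no reading), "camera_matrix" (3x3 intrinsics, pixels), "rvec" (rotation vector, rad) and "tvec" (3), from world to camera coordinates, as OpenCV has them; the wrist camera has in their place "hand_eye" (4x4, takes a point from camera to tool coordinates, whose origin is the TCP and whose axes are the flange's). Camera axes: x right, y down, z forward; pixel columns grow to the right and rows downward; lengths in mm; the calibration is good to about 2 mm. The wrist camera is an equidistant fisheye: a pixel r from the principal point sees the ray r / f radians off the axis. A picture is of the moment at which its call begins: read the wrist's pose just before it.
- bot.hand_in(): hands the job in; it is judged then, once.
The state is a dict: "clock": time; "qpos": joint angles; "joint_velocities": joint speeds; "tau": joint torques, N m; "eef_pos": TCP position; "tool_rot": TCP orientation; "force": force on the tool from outside, world axes, zero at the start; "wrist_torque": the same for the moment, N m; "gripper_width": opening from 0.0 (shut) to 1.0 (fully open); "grasp_force": force on a finger pad.
Only numpy, scipy, OpenCV 4.12 (cv2) and the standard library are available. Lean on these libraries where they do the work, as an engineer would, in place of code of your own. Each camera call takes 0.05 s, during which the arm holds its last target. There are 200 camera calls.

## Task

The round shaving mirror hangs over the blue bowl: loosen its red clamp knob fully (a quarter turn anticlockwise), then slide the mirror along its rail to the other end, so that the bowl is clear. Then take the shaving brush from its white rest, dip the tip of its bristles well below the bowl's rim, lift it out again, and lay the brush down along the steel soap dish with its handle across both ribs. Do not shift or tip the bowl, and leave the comb, the aftershave bottle and the trimmer alone.

Things in the scene. Friction and masses are not known exactly. Their poses are not given: they have to be found in the camera images.
- clamp_knob (a joint): angle of the red wing knob on top of the mirror's carriage, seen from above: 0 = tight (as at the start), grows anticlockwise to its stop at 1.57. The clamp lets go at about 1.0; while tight it really holds the carriage.
- knob_grip (a point): grip point of the red knob: on its vertical axis, 130 mm above the table. The knob's wing is a bar 44 mm long (point x, along which it lies), 12 mm thick (point y), its top 9 mm above this point and its lower end 19 mm below it, standing on a disc 36 mm across and 8 mm high. The point turns with the knob.
- carriage (a joint): travel of the mirror's carriage along its rail, m: 0 = the end where the bowl is (starts 0 to 0.03), 0.17 = the other end. It grows along +y of slide_rail. The carriage is a grey block 46 x 46 x 36 mm around the rail; it can be pulled along by the knob.
- slide_rail: fixed rail: an aluminium bar 14 x 14 mm, 310 mm long along y, its axis 85 mm above the table, on a steel post (18 mm square) at y = +-146 mm with a foot 70 x 36 mm. Origin on the table under the middle of the rail; x points away from the bowl.
- mirror_center (a point): centre of the round mirror, 100 mm across, 6 mm thick, 105 mm above the table, tilted 20 degrees towards the robot side; it is carried on a 10 mm steel arm 150 mm in front (-x of slide_rail) of the carriage.
- bowl: loose blue ceramic shaving bowl, outer radius 48 mm at the rim, wall 4 mm, 52 mm high, tapering to its foot; origin at the centre of its underside, z up. It stands under the mirror at the start.
- bowl_rim (a point): centre of the bowl's mouth, at rim height (52 mm above its underside).
- brush: loose shaving brush, 139 mm long, 70 g, lying level in its rest. Origin on its long axis at the place to grip; its x axis runs along the brush towards the handle's end. Black handle: a cylinder of 22 mm diameter from x = -34 to +54 mm (tapered over the last 4 mm); brass band to -42; straw-coloured bristle head of 20 mm greatest diameter to the tip at x = -85 mm. The whole brush is rigid.
- brush_tip (a point): tip of the bristles, on the brush's axis, at x = -85 mm of the brush.
- brush_rest: fixed white ceramic rest 80 x 44 mm, two V supports 8 mm thick (along x) at x = +-24 mm, V bottoms 35 mm above the table, prongs up to 49 mm. The brush lies in it along the rest's x, its axis 49 mm above the table, tip towards -x. Origin at the centre of the underside.
- soap_dish: fixed stainless soap dish 130 mm (x) by 90 mm (y), floor 3 mm, side walls 14 mm high. Two cross ribs 8 mm thick at x = +-26 mm, each a shallow V across y: bottom of the V 18 mm above the table at y = 0, rising to 30 mm at y = +-38 mm. A brush laid on both ribs along x has its axis 29.5 mm above the table; its ends may stick out over the walls. Origin at the centre of the underside.
- comb: bystander: loose black plastic comb 33 x 130 x 5 mm lying flat, 130 mm along its y; origin at its underside.
- aftershave: bystander: loose aluminium aftershave bottle, 44 mm diameter, 130 mm tall, black cap; origin at the centre of its underside.
- trimmer: bystander: loose grey battery trimmer lying on the table, 36 x 137 x 37 mm, steel head towards its -y, red toggle on top; origin at its underside.
Mind the look-alikes: they are no part of the job. Leave any brown or pink look-alike of the bowl alone.

How it is judged (in metres and radians):
On the way, in this order (a step that is already met when the one before it is completed fails the run):
1. the knob is loosened (past 1.1 rad) before the mirror is moved (value of joint clamp_knob above 1.1 rad and value of joint carriage below 0.06 m), for 0.1 s.
2. the mirror's carriage is slid to the other end of its rail (past 0.14 m) (value of joint carriage above 0.14 m), for 0.2 s.
3. the held brush's tip is in the bowl, at least 12 mm below the rim (contact force between the fingers and brush above 0.5 N and z of brush_tip in the frame of bowl_rim below -0.012 m and horizontal distance between brush_tip and bowl_rim below 0.035 m), for 0.2 s.
4. the held brush is lifted out, its tip at least 15 mm above the rim (contact force between the fingers and brush above 0.5 N and z of brush_tip in the frame of bowl_rim above 0.015 m), for 0.1 s.
At the end, for the whole second after the job is handed in: Brush at rest on both dish ribs: grip point within 35 mm along and 30 mm across of the dish's centre, 24 to 42 mm high, aligned within 20 degrees either way round. Carriage past 0.14 m. Bowl upright within 20 mm of its start; comb, bottle, trimmer within 30 mm of theirs (x of brush in the frame of soap_dish between -0.035 and 0.035 m and y of brush in the frame of soap_dish between -0.03 and 0.03 m and z of brush in the frame of soap_dish between 0.024 and 0.042 m and angle between the x axis of brush and the x axis of soap_dish, either way round below 0.35 rad and linear speed of brush below 0.02 m/s and value of joint carriage above 0.14 m and distance of bowl from where it was at the start of the episode below 0.02 m and angle between bowl's own z axis and vertical below 0.1 rad and distance of each of comb, aftershave, trimmer from where it was at the start of the episode below 0.03 m); the robot touches nothing.
It fails at once if the bowl is shifted by more than 20 mm or tipped by more than 15 degrees (distance of bowl from where it was at the start of the episode above 0.02 m or angle between bowl's own z axis and vertical above 0.26 rad).
It fails at once if the comb, the aftershave bottle or the trimmer is moved more than 30 mm (distance of any of comb, aftershave, trimmer from where it was at the start of the episode above 0.03 m).
It also fails if it takes over 72 s, if anything falls off the work surface, if the arm or the gripper's body presses on something with over 40 N, if the wrist force passes 120 N, or if a joint passes its speed limit or range.

## Working session

There is one attempt and no reset: what is moved stays moved. The work goes in short steps, Python scripts to look and compute and a tool call to move; the robot and the scene stay as the last step left them, time stands still between calls to the robot, and variables do not carry over. Pictures are saved under pics/ and viewed, at most 10 in all, crops included, and the job is handed in when it is done.

Besides the shell and the picture viewer there is one more tool, called after "Emit:" as name(argument=value, ...) on one line, values as JSON. jog_arm: Moves the arm, as the interface text tells. Its arguments: {"type":"object","properties":{"series":{"type":"array","items":{"type":"array","items":{"type":"number"}}},"hand":{"type":"number"},"force":{"type":"number"}},"required":["series"]}

```bash
mkdir -p pics
cat > h.py <<'E'
import numpy as np, cv2
from rig import bot
from scipy.spatial.transform import Rotation as R
def cap(n):
    c=bot.read_camera(n); np.savez(f'{n}.npz',**c); return c
def save(n,img,s=1): 
    cv2.imwrite(f'pics/{n}.png',cv2.resize(img[...,::-1],None,fx=s,fy=s,interpolation=cv2.INTER_CUBIC))
def ray(c,u,v):
    K=c['camera_matrix'];Rm=cv2.Rodrigues(np.array(c['rvec'],float))[0];t=np.array(c['tvec'],float).ravel()
    d=Rm.T@np.linalg.inv(K)@np.array([u,v,1.]); return -Rm.T@t,d
def atz(c,u,v,z):
    o,d=ray(c,u,v); return o+d*(z-o[2])/d[2]
def dep(c,u,v):
    o,d=ray(c,u,v); return o+d*float(c['range_z'][int(round(v)),int(round(u))])
def proj(c,p):
    return cv2.projectPoints(np.array(p,float).reshape(-1,3),np.array(c['rvec'],float),np.array(c['tvec'],float),c['camera_matrix'],None)[0].reshape(-1,2)
E
python3 - <<'E'
from h import *
for n in('scene','top'):
    c=cap(n); save(n,c['frame'],1.25); o,d=ray(c,320,240); print(n,o,d,c['camera_matrix'][0,0])
print(bot.get_obs())
E
```

```text
scene [865.95519909 654.16262244 642.44199568] [-0.37682298 -0.6870231  -0.62168232] 455.28711438271597
top [ 349.73799677  -21.32858708 1063.65005524] [ 0.17028194  0.03638198 -0.9848286 ] 466.36836572954365
{'clock': 0.1, 'qpos': array([-1.25800404e+00,  2.87119399e-01,  1.57802982e+00, -2.66295048e-06,
        1.27859739e+00, -1.49959944e-01]), 'joint_velocities': array([ 0.0003425 , -0.00123935, -0.00367173,  0.00130251, -0.00054208,
       -0.00146516]), 'tau': array([ 3.75374066e-04, -4.07297230e+01, -2.93699938e+01, -1.28555530e-04,
        3.42167405e-03, -7.09174159e-06]), 'eef_pos': array([ 301.19416225, -603.41317896,  230.05769863]), 'tool_rot': array([-3.13946249e+00, -3.19278083e-04,  4.62752657e-01]), 'force': array([ 0.05278788, -0.36997599,  0.55969405]), 'wrist_torque': array([0.04059175, 0.03084212, 0.00917452]), 'grasp_force': 0.0, 'gripper_width': 1.0010805286208146}
```

View pics/top.png

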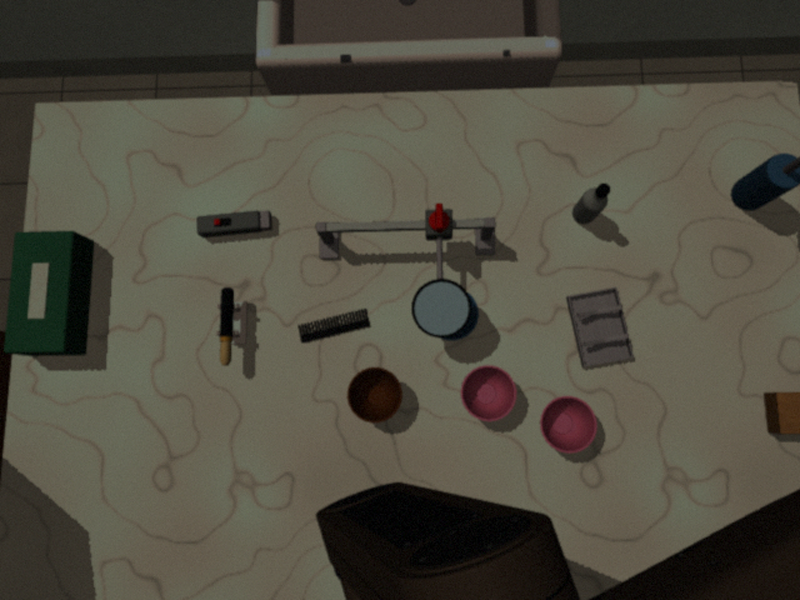

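View pics/scene.png

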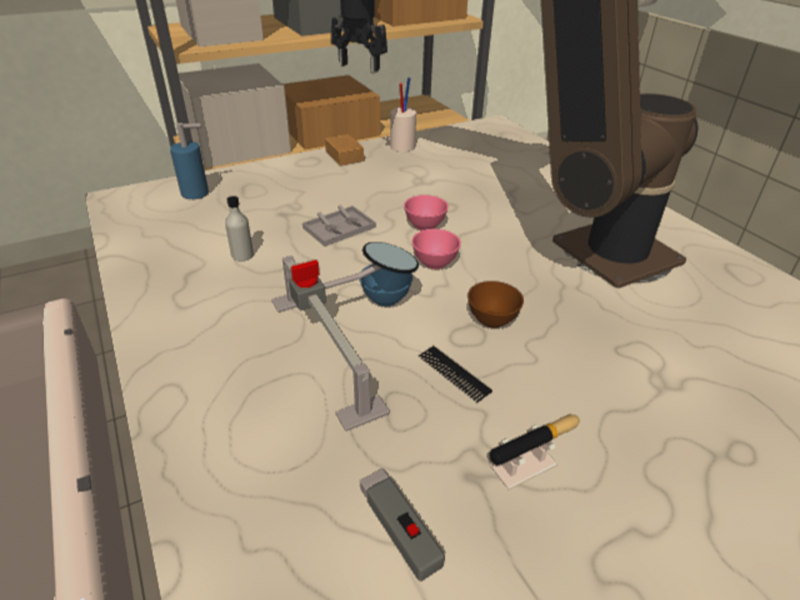

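Top view (800x600 picture): blue bowl under the mirror at about (455,318). Look-alikes are the brown bowl (375,395) and the pink bowls (489,392) and (568,424). Red knob is at (439,217), not the trimmer's toggle at (221,222). Brush is at (227,325), the dish at (600,328), the comb at (334,326) and the bottle at (590,205). I choose the blue bowl and the knob on the carriage, and will check them in a crop.

Run:
```python
from h import *
T=dict(np.load('top.npz'));S=dict(np.load('scene.npz'))
def crop(c,u,v,w,h): 
    im=c['frame'][v-h//2:v+h//2,u-w//2:u+w//2]; return cv2.resize(im,(400,300),interpolation=cv2.INTER_CUBIC)
a=np.hstack([crop(T,350,210,160,120),crop(T,480,262,80,60)])
b=np.hstack([crop(T,185,260,120,90),crop(S,430,360,120,90)])
im=np.vstack([a,b]); im=np.clip(im.astype(float)*1.6,0,255).astype(np.uint8); save('m1',im)
# depth checks
for n,u,v in[('knob',439/1.25,212/1.25),('brushhandle',227/1.25,305/1.25),('bristle',226/1.25,352/1.25),('dishc',600/1.25,328/1.25),('mirror',442/1.25,307/1.25),('railL',330/1.25,227/1.25),('railR',480/1.25,224/1.25)]:
    print(n,dep(T,u,v).round(1))
```

```text
knob [655.8 -53.2 137.7]
brushhandle [520.5 322.1  57. ]
bristle [437.6 321.8  54.6]
dishc [ 474.9 -344.3    2.8]
mirror [501.3 -55.4 111.8]
railL [647.8 134.1  94.1]
railR [ 647.6 -124.6   92.8]
```

View pics/m1.png

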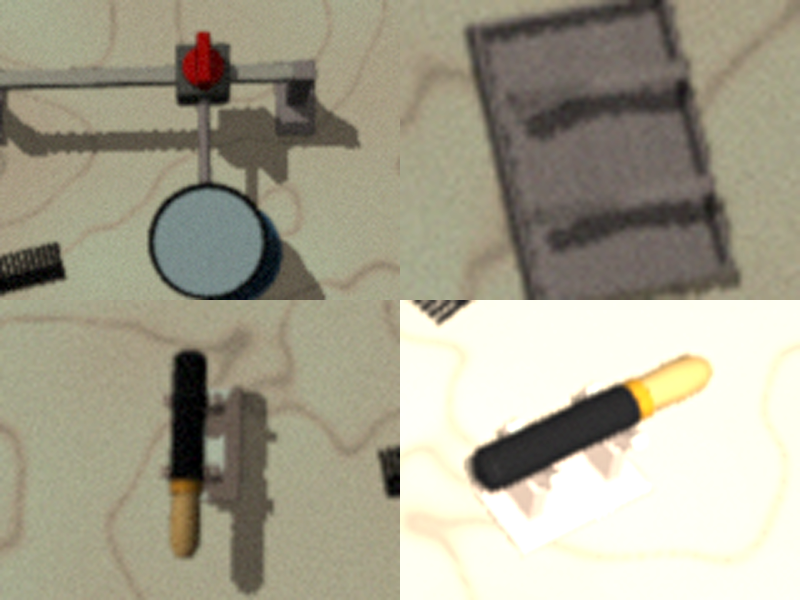

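The crop confirms the red wing knob, its wing along world x (crop 203,60). The blue bowl is partly visible under the mirror (270,245), and the brush handle points up with its bristles down. Next I segment these with depth.

```bash
cat >> h.py <<'E'
def cloud(c):
    K=c['camera_matrix'];Rm=cv2.Rodrigues(np.array(c['rvec'],float))[0];t=np.array(c['tvec'],float).ravel()
    v,u=np.mgrid[0:480,0:640]; z=c['range_z']
    P=np.stack([(u-K[0,2])/K[0,0]*z,(v-K[1,2])/K[1,1]*z,z],-1)
    return (P-t)@Rm
def axis(p):
    m=p.mean(0); w,V=np.linalg.eigh(np.cov((p-m).T)); a=V[:,-1]; s=(p-m)@a; return m.round(1),a.round(3),np.percentile(s,[0,2,98,100]).round(1)
E
python3 - <<'E'
from h import *
for n in('top','scene'):
    c=dict(np.load(n+'.npz'));P=cloud(c);f=c['frame'].astype(int);r,g,b=f[...,0],f[...,1],f[...,2]
    X,Y,Z=P[...,0],P[...,1],P[...,2]
    print('==',n)
    box=lambda x0,x1,y0,y1,z0,z1:(X>x0)&(X<x1)&(Y>y0)&(Y<y1)&(Z>z0)&(Z<z1)
    m=(r>2*g)&(r>60)&box(600,700,-110,0,100,160); p=P[m]; print('knob n',len(p),np.percentile(p,[2,50,98],0).round(0).tolist())
    q=p[p[:,2]>132]; print('wingtop',len(q),axis(q[:,:2]) if len(q)>4 else '')
    q=P[box(620,680,-160,160,88,97)]; print('rail',axis(q[:,:2]),np.median(q[:,2]))
    q=P[box(620,690,-120,10,97,112)]; print('carr',np.percentile(q,[2,50,98],0).round(0).tolist())
    q=P[box(400,600,280,370,50,70)]; print('brush',len(q),axis(q)[0:3], np.percentile(q[:,2],[2,50,98]))
    q=P[box(390,560,-420,-260,6,40)]; hull=cv2.minAreaRect(q[:,:2].astype(np.float32)); print('dish',len(q),hull)
    q=q[q[:,2]>17.5]; print('ribs',len(q),np.percentile(q,[0,50,100],0).round(0).tolist())
    q=P[(b>r*1.25)&box(420,600,-150,50,3,70)]; print('bowl',len(q),np.percentile(q,[1,50,99],0).round(0).tolist())
    t=q[(q[:,2]>44)&(q[:,2]<56)]; 
    if len(t)>5:
        A=np.c_[2*t[:,:2],np.ones(len(t))]; s=np.linalg.lstsq(A,(t[:,:2]**2).sum(1),rcond=None)[0]; print('rimfit',len(t),s[:2],np.sqrt(s[2]+s[0]**2+s[1]**2), t[:,2].max())
    q=P[box(430,570,-150,50,85,130)]; print('mirror',np.percentile(q,[1,50,99],0).round(0).tolist())
E
```

```text
== top
knob n 162 [[632.0, -57.0, 108.0], [651.0, -49.0, 136.0], [670.0, -37.0, 140.0]]
wingtop 101 (array([650.8, -52.3]), array([-1.   ,  0.019]), array([-19.8, -19.4,  18.9,  19.9]))
rail (array([648.4,  10.9]), array([0.002, 1.   ]), array([-159.6, -155.8,  143.2,  147.8])) 91.76322110858408
carr [[627.0, -75.0, 98.0], [645.0, -51.0, 103.0], [671.0, -30.0, 111.0]]
brush 558 (array([485.7, 323.8,  56.8]), array([-1.   , -0.002, -0.011]), array([-67. , -62.3,  66.5,  70.8])) [50.64060427 57.0598693  61.45146703]
dish 754 ((470.46368408203125, -352.0743713378906), (146.43661499023438, 113.08023834228516), 9.070842742919922)
ribs 257 [[412.0, -391.0, 18.0], [459.0, -342.0, 24.0], [534.0, -292.0, 32.0]]
bowl 230 [[455.0, -117.0, 20.0], [482.0, -107.0, 43.0], [529.0, -64.0, 54.0]]
rimfit 112 [499.16262487 -72.78199066] 43.764463821512194 54.653017005570966
mirror [[457.0, -100.0, 88.0], [501.0, -54.0, 108.0], [560.0, -7.0, 124.0]]
== scene
knob n 382 [[632.0, -50.0, 106.0], [652.0, -45.0, 123.0], [672.0, -33.0, 140.0]]
wingtop 110 (array([651.1, -46.1]), array([-1.   ,  0.013]), array([-20.9, -20. ,  19.9,  21.4]))
rail (array([651.2,  42.3]), array([-0.012,  1.   ]), array([-189.9, -182.2,  115. ,  117.7])) 92.81911273427349
carr [[630.0, -66.0, 97.0], [657.0, -35.0, 104.0], [673.0, -26.0, 112.0]]
brush 966 (array([492.2, 331.3,  57.8]), array([-1.   , -0.006, -0.003]), array([-61.5, -60. ,  69.2,  77.3])) [50.58349134 58.48706998 62.01431267]
dish 595 ((477.12744140625, -338.6571960449219), (133.1131591796875, 100.01831817626953), 9.772261619567871)
ribs 149 [[442.0, -382.0, 18.0], [493.0, -345.0, 24.0], [512.0, -294.0, 33.0]]
bowl 849 [[458.0, -110.0, 7.0], [497.0, -78.0, 31.0], [544.0, -24.0, 54.0]]
rimfit 164 [500.22110242 -67.87826314] 43.937148142100874 55.242299620315805
mirror [[457.0, -95.0, 88.0], [509.0, -46.0, 109.0], [565.0, -2.0, 125.0]]
```

Plan: turn to yaw 0 (tool x = world +X, tool y = −Y) and travel above the knob, near (651,−50).

Emit:
jog_arm(series=[[0.2,-0.12,0,0.1],[0.4,-0.24,0,0.2],[0.6,-0.36,0,0.3],[0.8,-0.48,0,0.4],[1,-0.6,0,0.442]], hand=-1)

```text
clock: 0.72
eef_pos: [364.3, -504.6, 230.6]
tool_rot: [-3.14, 0.001, -0.002]
force: [0.4, -0.5, -0.8]
gripper_width: 0.999
grasp_force: 0.0
```

Emit:
jog_arm(series=[[0.12,-0.2,0,0],[0.24,-0.4,0,0],[0.36,-0.6,0,0],[0.48,-0.8,0,0],[0.57,-0.91,0,0]])

```text
clock: 1.35
eef_pos: [421.9, -413.2, 231.4]
tool_rot: [3.141, -0.0, 0.001]
force: [0.1, 0.1, -0.4]
gripper_width: 1.001
grasp_force: 0.0
```

Emit:
jog_arm(series=[[0.12,-0.2,0,0],[0.24,-0.4,0,0],[0.36,-0.6,0,0],[0.48,-0.8,0,0],[0.57,-0.91,0,0]])

```text
clock: 1.98
eef_pos: [478.8, -322.3, 231.4]
tool_rot: [3.142, -0.0, 0.001]
force: [0.1, -1.0, 0.1]
gripper_width: 0.999
grasp_force: 0.0
```

Emit:
jog_arm(series=[[0.12,-0.2,0,0],[0.24,-0.4,0,0],[0.36,-0.6,0,0],[0.48,-0.8,0,0],[0.57,-0.91,0,0]])

```text
clock: 2.6
eef_pos: [535.7, -231.7, 231.3]
tool_rot: [3.141, -0.0, 0.001]
force: [0.7, 0.2, -0.2]
gripper_width: 0.996
grasp_force: 0.0
```

Emit:
jog_arm(series=[[0.12,-0.2,0,0],[0.24,-0.4,0,0],[0.36,-0.6,0,0],[0.48,-0.8,0,0],[0.57,-0.91,0,0]])

```text
clock: 3.22
eef_pos: [592.7, -141.0, 231.3]
tool_rot: [3.141, 0.0, 0.0]
force: [-0.4, -0.1, 0.6]
gripper_width: 1.002
grasp_force: 0.0
```

Emit:
jog_arm(series=[[0.12,-0.2,0,0],[0.24,-0.4,0,0],[0.36,-0.6,0,0],[0.48,-0.8,0,0],[0.57,-0.91,0,0]])

```text
clock: 3.85
eef_pos: [649.9, -49.2, 231.3]
tool_rot: [3.142, 0.0, 0.001]
force: [0.0, 0.5, 0.6]
gripper_width: 1.001
grasp_force: 0.0
```

```bash
cat >> h.py <<'E'
def wcloud(name='wrist'):
    o=bot.get_obs(); c=cap('wrist'); K=c['camera_matrix']; v,u=np.mgrid[0:480,0:640].astype(float)
    x=(u-K[0,2])/K[0,0]; y=(v-K[1,2])/K[1,1]; th=np.hypot(x,y)+1e-9
    d=np.stack([np.sin(th)*x/th,np.sin(th)*y/th,np.cos(th)],-1); z=c['range_z'].astype(float)
    p=d*(z/np.maximum(np.cos(th),.05))[...,None]
    H=np.array(c['hand_eye']); p=p@H[:3,:3].T+H[:3,3]
    Rt=R.from_euler('xyz',o['tool_rot']).as_matrix(); P=p@Rt.T+o['eef_pos']; P[z<=0]=-999
    return o,c,P
E
python3 - <<'E'
from h import *
o,c,P=wcloud(); print(o['clock'],o['eef_pos'],o['tool_rot']); save('w1',c['frame'],1.25)
f=c['frame'].astype(int);X,Y,Z=P[...,0],P[...,1],P[...,2]
m=(f[...,0]>2*f[...,1])&(f[...,0]>60)&(X>600)&(X<700)&(abs(Y+50)<50)
p=P[m];print(len(p),np.percentile(p,[2,50,98],0).round(1))
q=p[p[:,2]>133]; print(len(q),axis(q[:,:2]))
print(cv2.minAreaRect(q[:,:2].astype(np.float32)))
E
```

```text
3.85 [649.85500465 -49.16135204 231.26270415] [3.14154378e+00 7.62859508e-05 1.06942066e-03]
1916 [[630.7 -66.  109.7]
 [651.3 -49.7 135.7]
 [671.2 -35.  139.5]]
982 (array([651.1, -50.9]), array([-1.   ,  0.006]), array([-19.9, -19.5,  21.2,  23.5]))
((648.507568359375, -54.358604431152344), (27.855838775634766, 43.26321029663086), 75.94000244140625)
```

View pics/w1.png

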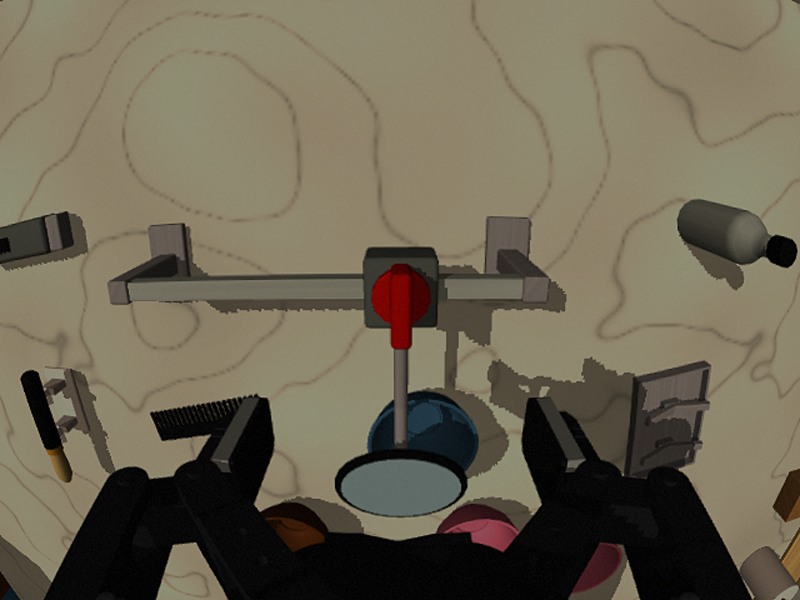

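The wrist view shows the knob's wing along x at (400,305), centre (651,−50). Nothing stands beside it where the fingers will go. I descend, grip and turn.

Emit:
jog_arm(series=[[0.01,0.01,0.2,0],[0.01,0.01,0.4,0],[0.01,0.01,0.6,0],[0.01,0.01,0.8,0],[0.01,0.01,0.9,0]], hand=0)

```text
clock: 4.53
eef_pos: [649.0, -51.7, 138.8]
tool_rot: [-3.141, 0.003, -0.0]
force: [0.1, -0.3, 0.3]
gripper_width: 0.498
grasp_force: 0.0
```

Emit:
jog_arm(series=[[0,0,0.1,0],[0,0,0.25,0],[0,0,0.25,0],[0,0,0.25,0],[0,0,0.25,0]])

```text
clock: 5.15
eef_pos: [650.6, -51.8, 117.2]
tool_rot: [3.141, -0.002, -0.0]
force: [-0.3, -0.1, 0.5]
gripper_width: 0.498
grasp_force: 0.0
```

Emit:
jog_arm(series=[[0,0,0,0],[0,0,0,0],[0,0,0,0],[0,0,0,0],[0,0,0,0]], hand=1, force=70)

```text
clock: 5.78
eef_pos: [650.3, -52.4, 117.0]
tool_rot: [3.14, -0.001, 0.0]
force: [-1.7, -3.6, 4.0]
gripper_width: 0.122
grasp_force: 70.2
```

Emit:
jog_arm(series=[[0,0,0,0],[0,0,0,0],[0,0,0,0],[0,0,0,-0.1],[0,0,0,-0.2]])

```text
clock: 6.4
eef_pos: [650.4, -52.3, 117.0]
tool_rot: [3.141, -0.0, 0.212]
force: [-2.1, -4.6, 5.8]
gripper_width: 0.124
grasp_force: 70.5
```

Emit:
jog_arm(series=[[0,0,0,-0.13],[0,0,0,-0.26],[0,0,0,-0.39],[0,0,0,-0.52],[0,0,0,-0.65]])

```text
clock: 7.02
eef_pos: [650.2, -51.5, 117.0]
tool_rot: [-3.141, -0.001, 0.893]
force: [-2.9, -2.8, 5.5]
gripper_width: 0.123
grasp_force: 70.5
```

Emit:
jog_arm(series=[[0,0,0,-0.13],[0,0,0,-0.26],[0,0,0,-0.39],[0,0,0,-0.52],[0,0,0,-0.6]])

```text
clock: 7.65
eef_pos: [649.8, -51.0, 117.0]
tool_rot: [-3.141, -0.001, 1.52]
force: [-3.5, -0.9, 6.6]
gripper_width: 0.118
grasp_force: 70.6
```

Emit:
jog_arm(series=[[0,0,0,0],[0,0,0,0],[0.03,0,0,0],[0.06,0,0,0],[0.1,0,0,0]], force=110)

```text
clock: 8.28
eef_pos: [649.8, -41.0, 117.0]
tool_rot: [-3.139, -0.001, 1.518]
force: [-5.1, -1.0, 8.0]
gripper_width: 0.117
grasp_force: 109.3
```

Emit:
jog_arm(series=[[0.13,-0.007,0,0],[0.26,-0.013,0,0],[0.39,-0.02,0,0],[0.52,-0.026,0,0],[0.62,-0.031,0,0]])

```text
clock: 8.9
eef_pos: [649.6, 21.6, 117.1]
tool_rot: [-3.138, -0.001, 1.518]
force: [-6.2, -1.7, 9.8]
gripper_width: 0.111
grasp_force: 109.4
```

Emit:
jog_arm(series=[[0.13,-0.007,0,0],[0.26,-0.013,0,0],[0.39,-0.02,0,0],[0.52,-0.026,0,0],[0.58,-0.029,0,0]])

```text
clock: 9.52
eef_pos: [649.4, 80.1, 117.0]
tool_rot: [-3.137, -0.001, 1.518]
force: [-7.1, -1.2, 9.0]
gripper_width: 0.115
grasp_force: 109.5
```

Emit:
jog_arm(series=[[0,0,0,0],[0,0,0,0],[0.05,-0.002,0,0],[0.1,-0.005,0,0],[0.1,-0.005,0,0]])

```text
clock: 10.15
eef_pos: [649.3, 90.2, 117.0]
tool_rot: [-3.137, -0.002, 1.518]
force: [-6.4, 0.0, 9.5]
gripper_width: 0.115
grasp_force: 109.5
```

Run:
```python
from h import *
c=cap('top');P=cloud(c);X,Y,Z=P[...,0],P[...,1],P[...,2];print(bot.get_obs()['clock'])
box=lambda x0,x1,y0,y1,z0,z1:(X>x0)&(X<x1)&(Y>y0)&(Y<y1)&(Z>z0)&(Z<z1)
q=P[box(450,560,-150,170,85,130)]; print('mirror',np.percentile(q,[1,50,99],0).round(0).tolist())
f=c['frame'].astype(int);r,b=f[...,0],f[...,2]
q=P[(b>r*1.25)&box(420,600,-150,50,3,70)]
t=q[(q[:,2]>44)&(q[:,2]<58)];A=np.c_[2*t[:,:2],np.ones(len(t))]; s=np.linalg.lstsq(A,(t[:,:2]**2).sum(1),rcond=None)[0]; print('rimfit',len(t),s[:2],np.sqrt(s[2]+s[0]**2+s[1]**2), t[:,2].max())
print('bowl',np.percentile(q[q[:,2]>46],[1,50,99],0).round(0).tolist())
```

```text
10.2
mirror [[457.0, 39.0, 92.0], [499.0, 62.0, 108.0], [541.0, 78.0, 123.0]]
rimfit 268 [499.09956106 -72.60210881] 44.05607893997554 56.5671928195477
bowl [[454.0, -117.0, 46.0], [512.0, -83.0, 51.0], [545.0, -28.0, 55.0]]
```

Emit:
jog_arm(series=[[0.03,-0.001,0,0],[0.06,-0.003,0,0],[0.09,-0.004,0,0],[0.09,-0.004,0,0],[0.09,-0.004,0,0]])

```text
clock: 10.82
eef_pos: [649.3, 92.7, 117.0]
tool_rot: [-3.136, 0.009, 1.519]
force: [-8.5, -14.4, 9.5]
gripper_width: 0.111
grasp_force: 109.6
```

Emit:
jog_arm(series=[[-0.06,0,0,0],[-0.06,0,0,0],[-0.06,0,0,0],[-0.06,0,0,0],[-0.06,0,0,0]], hand=-0.3)

```text
clock: 11.45
eef_pos: [650.7, 92.0, 116.2]
tool_rot: [-3.142, -0.0, 1.519]
force: [0.7, 0.2, -0.5]
gripper_width: 0.647
grasp_force: 0.0
```

Emit:
jog_arm(series=[[0,0,-0.2,0],[0,0,-0.4,0],[0,0,-0.6,0],[0,0,-0.8,0],[0,0,-0.9,0]])

```text
clock: 12.08
eef_pos: [651.5, 91.5, 209.0]
tool_rot: [3.138, -0.0, 1.518]
force: [-0.2, -0.3, -0.5]
gripper_width: 0.651
grasp_force: 0.0
```

Emit:
jog_arm(series=[[0.15,-0.11,0,-0.17],[0.3,-0.22,0,-0.34],[0.45,-0.33,0,-0.51],[0.6,-0.43,0,-0.68],[0.75,-0.53,0,-0.85]])

```text
clock: 12.7
eef_pos: [601.1, 169.6, 206.2]
tool_rot: [-3.141, -0.001, 2.414]
force: [0.2, -0.2, -0.8]
gripper_width: 0.649
grasp_force: 0.0
```

Emit:
jog_arm(series=[[0.2,0.05,0,-0.17],[0.4,0.1,0,-0.34],[0.6,0.15,0,-0.51],[0.8,0.2,0,-0.68],[0.89,0.25,0,-0.7]])

```text
clock: 13.32
eef_pos: [551.6, 248.0, 206.2]
tool_rot: [-3.141, -0.001, 3.142]
force: [0.1, 0.1, -0.0]
gripper_width: 0.644
grasp_force: 0.0
```

Emit:
jog_arm(series=[[0.1,0.16,0,0],[0.2,0.32,0,0],[0.3,0.48,0,0],[0.4,0.64,0,0],[0.5,0.78,0,0]])

```text
clock: 13.95
eef_pos: [501.5, 326.5, 206.3]
tool_rot: [3.142, -0.0, -3.141]
force: [0.4, 0.0, 0.3]
gripper_width: 0.651
grasp_force: 0.0
```

Run:
```python
from h import *
o,c,P=wcloud(); print(o['clock'],o['eef_pos'],o['tool_rot']); print(np.array(c['hand_eye']).round(2))
X,Y,Z=P[...,0],P[...,1],P[...,2]
f=c['frame'].astype(int)
m=(X>400)&(X<570)&(Y>290)&(Y<360)&(Z>48)&(Z<66)
q=P[m];print(len(q),axis(q),np.percentile(q,[1,50,99],0).round(0).tolist())
q=q[q[:,2]>55];print(axis(q[:,:2]),np.median(q[:,2]))
T=cap('top');save('t2',T['frame'],1.25)
```

```text
13.95 [501.52000225 326.46360975 206.32080918] [ 3.14159211e+00 -3.17742227e-05 -3.14148018e+00]
[[   0.     -0.94   -0.33   85.63]
 [   1.      0.      0.      0.17]
 [  -0.     -0.33    0.94 -142.67]
 [   0.      0.      0.      1.  ]]
4168 (array([481.1, 327.9,  57.4]), array([-1.   , -0.006, -0.014]), array([-69.4, -64.3,  63.5,  68.3])) [[415.0, 312.0, 49.0], [480.0, 328.0, 58.0], [547.0, 344.0, 61.0]]
(array([483.2, 327.9]), array([-1.   , -0.005]), array([-67.4, -62.7,  63.1,  69.4])) 58.63804593504868
```

View pics/t2.png

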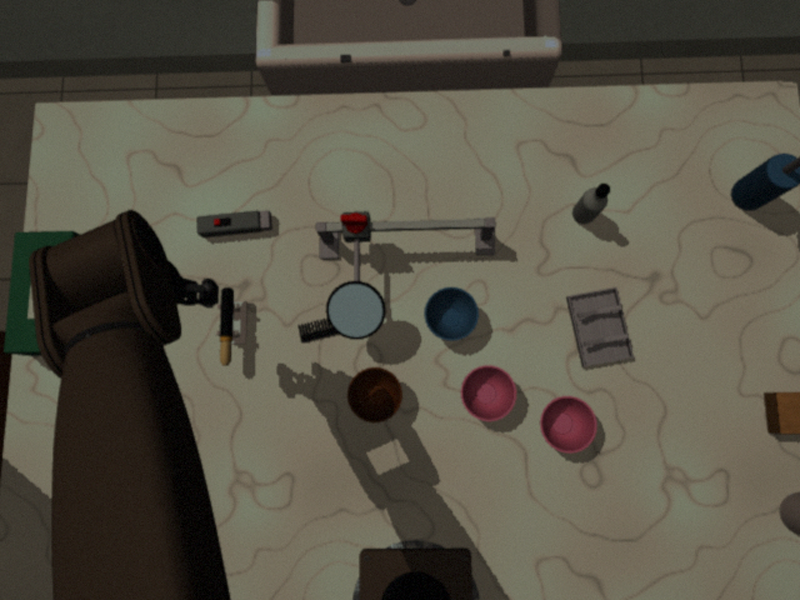

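The top view shows the mirror moved to (356,310) and the blue bowl clear at (451,313). The brush is still in its rest under the tool. I descend and grip it.

Emit:
jog_arm(series=[[0.01,0.015,0.25,0],[0.01,0.015,0.5,0],[0.01,0.015,0.75,0],[0.01,0.015,0.95,0],[0.01,0.015,1,0]])

```text
clock: 14.68
eef_pos: [500.6, 326.2, 104.6]
tool_rot: [-3.14, -0.003, 3.141]
force: [-0.9, -0.7, -0.9]
gripper_width: 0.652
grasp_force: 0.0
```

Emit:
jog_arm(series=[[0,0,0.2,0],[0,0,0.4,0],[0,0,0.6,0],[0,0,0.76,0],[0,0,0.76,0]])

```text
clock: 15.3
eef_pos: [500.0, 326.2, 28.2]
tool_rot: [-3.14, -0.004, 3.142]
force: [0.2, 0.1, 0.1]
gripper_width: 0.65
grasp_force: 0.0
```

Emit:
jog_arm(series=[[0,0,0,0],[0,0,0,0],[0,0,0,0],[0,0,0,0],[0,0,0,0]], hand=1, force=40)

```text
clock: 15.92
eef_pos: [502.2, 327.6, 31.5]
tool_rot: [3.14, 0.002, 3.141]
force: [0.5, 2.8, 4.1]
gripper_width: 0.238
grasp_force: 39.4
```

Emit:
jog_arm(series=[[0,0,0,0],[0,0,-0.1,0],[0,0,-0.3,0],[0,0,-0.6,0],[0,0,-0.9,0]])

```text
clock: 16.55
eef_pos: [500.9, 326.2, 121.6]
tool_rot: [-3.14, -0.001, 3.141]
force: [0.3, 0.4, 0.2]
gripper_width: 0.241
grasp_force: 39.1
```

Run:
```python
from h import *
print(bot.get_obs()['eef_pos'],bot.get_obs()['grasp_force'])
c=cap('scene');save('s2',c['frame'][250:430,280:520],2.5)
T=cap('top');P=cloud(T);X,Y,Z=P[...,0],P[...,1],P[...,2]
box=lambda x0,x1,y0,y1,z0,z1:(X>x0)&(X<x1)&(Y>y0)&(Y<y1)&(Z>z0)&(Z<z1)
f=T['frame'].astype(int);r,b=f[...,0],f[...,2]
q=P[(b>r*1.25)&box(420,600,-150,20,44,60)];A=np.c_[2*q[:,:2],np.ones(len(q))]; s=np.linalg.lstsq(A,(q[:,:2]**2).sum(1),rcond=None)[0]; print('rim',len(q),s[:2],np.sqrt(s[2]+s[0]**2+s[1]**2),cv2.minEnclosingCircle(q[:,:2].astype(np.float32)),np.median(q[:,2]))
```

```text
[500.8745815  326.18644114 121.5971863 ] 39.13160562515259
rim 289 [499.02327861 -72.50239701] 44.18339370611112 ((499.7857666015625, -73.04298400878906), 46.814781188964844) 50.37467534782677
```

View pics/s2.png

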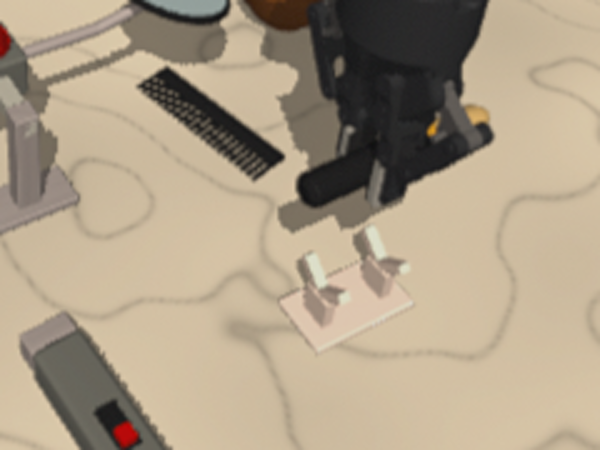

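Brush is held level. The tool can only point down, so I will tilt the brush in the pads: press its handle end on the fixed rail at y≈0, clear of the mirror.

Emit:
jog_arm(series=[[0,0,-0.2,0],[-0.06,-0.2,-0.4,0],[-0.12,-0.4,-0.6,0],[-0.19,-0.6,-0.6,0],[-0.26,-0.815,-0.6,0]])

```text
clock: 17.27
eef_pos: [527.7, 243.3, 180.2]
tool_rot: [-3.141, -0.0, 3.141]
force: [-0.9, 0.2, 0.0]
gripper_width: 0.246
grasp_force: 39.2
```

Emit:
jog_arm(series=[[-0.05,-0.16,0,0],[-0.1,-0.32,0,0],[-0.15,-0.48,0,0],[-0.2,-0.64,0,0],[-0.26,-0.815,0,0]])

```text
clock: 17.9
eef_pos: [553.6, 162.9, 180.3]
tool_rot: [3.142, 0.0, -3.141]
force: [0.8, -0.4, -1.1]
gripper_width: 0.24
grasp_force: 39.2
```

Emit:
jog_arm(series=[[-0.05,-0.16,0,0],[-0.1,-0.32,0,0],[-0.15,-0.48,0,0],[-0.2,-0.64,0,0],[-0.26,-0.815,0,0]])

```text
clock: 18.52
eef_pos: [579.6, 81.3, 180.3]
tool_rot: [3.142, -0.0, -3.141]
force: [0.7, 0.4, -1.4]
gripper_width: 0.24
grasp_force: 39.2
```

Emit:
jog_arm(series=[[-0.05,-0.16,0,0],[-0.1,-0.32,0,0],[-0.15,-0.48,0,0],[-0.2,-0.64,0,0],[-0.26,-0.815,0,0]])

```text
clock: 19.15
eef_pos: [605.6, -0.2, 180.3]
tool_rot: [3.142, -0.0, -3.141]
force: [-0.3, 0.8, -1.2]
gripper_width: 0.244
grasp_force: 39.2
```

Emit:
jog_arm(series=[[0,0,0.2,0],[0,0,0.4,0],[0,0,0.6,0],[0,0,0.8,0],[0,0,0.88,0]], force=25)

```text
clock: 19.77
eef_pos: [604.0, 1.4, 89.7]
tool_rot: [3.141, -0.004, -3.141]
force: [0.1, 0.2, -1.1]
gripper_width: 0.244
grasp_force: 39.2
```

Emit:
jog_arm(series=[[0,0,0.03,0],[0,0,0.06,0],[0,0,0.09,0],[0,0,0.12,0],[0,0,0.15,0]], hand=1, force=25)

```text
clock: 20.4
eef_pos: [605.5, 0.8, 79.9]
tool_rot: [-3.141, -0.0, -3.141]
force: [-7.6, -0.1, 10.6]
gripper_width: 0.246
grasp_force: 40.7
```

Emit:
jog_arm(series=[[0,0,0.04,0],[0,0,0.08,0],[0,0,0.12,0],[0,0,0.16,0],[0,0,0.16,0]], hand=0.9, force=25)

```text
clock: 21.02
eef_pos: [606.9, 0.6, 64.4]
tool_rot: [-3.141, 0.004, -3.141]
force: [-3.6, 0.5, 8.7]
gripper_width: 0.241
grasp_force: 45.2
```

Run:
```python
from h import *
o,c,P=wcloud();X,Y,Z=P[...,0],P[...,1],P[...,2]
f=c['frame'].astype(int);r,g,b=f[...,0],f[...,1],f[...,2]
m=(r>b*1.5)&(r>80)&(X>480)&(X<600)&(abs(Y)<25)&(Z>-10)&(Z<120); q=P[m]
print(o['eef_pos'],len(q)); 
if len(q)>5: print(axis(q),np.percentile(q,[1,50,99],0).round(0).tolist())
s=cap('scene');save('s3',np.vstack([s['frame'][150:350,180:460],c['frame'][240:440,180:460]]),1.45)
```

```text
[606.92860469   0.62200265  64.44645195] 4820
(array([548.1,   1. ,  63.5]), array([-0.861,  0.004, -0.508]), array([-22.3, -21.4,  25. ,  51. ])) [[526.0, -8.0, 48.0], [548.0, 1.0, 64.0], [567.0, 10.0, 76.0]]
```

View pics/s3.png

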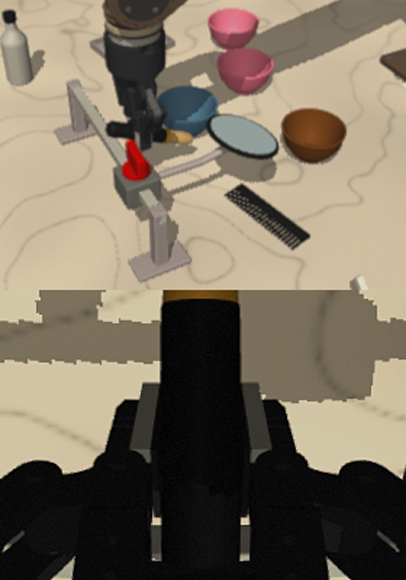

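The brush pivots in the pads; its head slopes about 30° down. I press a little further.

Emit:
jog_arm(series=[[0,0,0.03,0],[0,0,0.06,0],[0,0,0.09,0],[0,0,0.11,0],[0,0,0.11,0]])

```text
clock: 21.75
eef_pos: [609.5, 0.4, 55.8]
tool_rot: [-3.14, 0.01, 3.142]
force: [-4.0, 1.5, 13.0]
gripper_width: 0.241
grasp_force: 50.7
```

Emit:
jog_arm(series=[[0,0,-0.2,0],[0,0,-0.4,0],[0,0,-0.6,0],[0,0,-0.7,0],[0,0,-0.7,0]], hand=1, force=60)

```text
clock: 22.38
eef_pos: [605.8, 0.7, 121.5]
tool_rot: [-3.141, 0.002, 3.142]
force: [-0.1, 0.1, 0.1]
gripper_width: 0.237
grasp_force: 58.6
```

```bash
cat > tip.py <<'E'
from h import *
o,c,P=wcloud();D=P-o['eef_pos'];X,Y,Z=D[...,0],D[...,1],D[...,2]
f=c['frame'].astype(int);r,g,b=f[...,0],f[...,1],f[...,2]
m=(r>b*1.5)&(r>80)&(np.hypot(X,Y)<120)&(np.hypot(X,Y)>20)&(abs(Z)<75); m=cv2.erode(m.astype(np.uint8),np.ones((5,5)))>0
q=D[m]; print(o['clock'],o['eef_pos'],o['grasp_force'],len(q)); print(axis(q),np.percentile(q,[1,50,99],0).round(0).tolist())
E
python3 tip.py
```

```text
22.375 [605.83474689   0.72663808 121.47752724] 58.55967164039612 3470
(array([-36.2,  19.9,  -6.8]), array([-0.69 , -0.718, -0.092]), array([-122.4, -117. ,   41.1,   43.4])) [[-73.0, -7.0, -24.0], [-50.0, 2.0, -9.0], [43.0, 108.0, 18.0]]
```

Emit:
jog_arm(series=[[0.1,-0.15,0,0],[0.2,-0.3,0,0],[0.3,-0.45,0,0],[0.4,-0.6,0,0],[0.48,-0.73,0,0]])

```text
clock: 23.05
eef_pos: [556.5, -73.5, 120.4]
tool_rot: [-3.142, 0.0, 3.141]
force: [0.4, 0.2, -0.2]
gripper_width: 0.235
grasp_force: 58.6
```

```bash
sed -i 's/(abs(Z)<75)/(abs(Z)<75)\&(abs(Y)<22)/' tip.py
cat >> tip.py <<'E'
f2=c['frame']; save('tip_%d'%int(o['clock']*100),f2,1)
E
python3 tip.py; ls pics
```

```text
23.05 [556.48175966 -73.46133815 120.36185427] 58.60805243253708 2793
(array([-54.4,   0.4,  -8.4]), array([-0.785,  0.029, -0.619]), array([-20.7, -19.8,  22.7,  26.5])) [[-73.0, -6.0, -24.0], [-54.0, 0.0, -9.0], [-39.0, 8.0, 5.0]]
m1.png
s2.png
s3.png
scene.png
t2.png
tip_2305.png
top.png
w1.png
```

Emit:
jog_arm(series=[[0,0,0.15,0],[0,0,0.3,0],[0,0,0.45,0],[0,0,0.57,0],[0,0,0.6,0]])

```text
clock: 23.72
eef_pos: [556.5, -71.7, 58.7]
tool_rot: [3.141, -0.003, -3.141]
force: [0.0, -0.5, -1.0]
gripper_width: 0.238
grasp_force: 58.6
```

Emit:
jog_arm(series=[[0,0,0,0],[0,0,0,0],[0,0,0,0],[0,0,0,0],[0,0,0,0]])

```text
clock: 24.35
eef_pos: [557.4, -72.2, 60.5]
tool_rot: [-3.142, 0.0, 3.141]
force: [0.2, 0.3, 0.1]
gripper_width: 0.242
grasp_force: 58.6
```

Run:
```python
from h import *
o,c,P=wcloud();save('dip',c['frame'][180:,120:520],1.5); print(o['eef_pos'],o['force'],o['grasp_force'])
```

```text
[557.3571033  -72.22680651  60.50307838] [0.21807518 0.25203901 0.11987004] 58.616054356098175
```

View pics/dip.png

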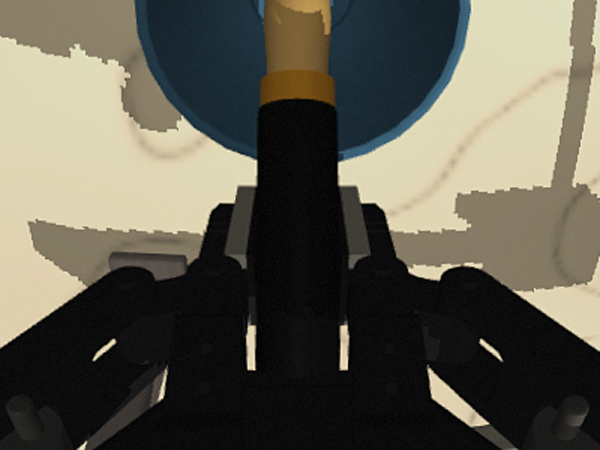

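The picture shows the bristles inside the bowl, past the near rim at (300,160), with no contact force. I lift out and travel to the dish.

Emit:
jog_arm(series=[[0,0,-0.2,0],[0,0,-0.4,0],[0,0,-0.6,0],[0,0,-0.8,0],[0,0,-1,0]])

```text
clock: 25.02
eef_pos: [557.6, -72.2, 162.6]
tool_rot: [-3.141, 0.002, 3.142]
force: [0.5, 0.0, -0.4]
gripper_width: 0.238
grasp_force: 58.6
```

Emit:
jog_arm(series=[[0.05,-0.18,0,0],[0.1,-0.36,0,0],[0.15,-0.54,0,0],[0.2,-0.72,0,0],[0.27,-0.9,0,0]])

```text
clock: 25.65
eef_pos: [529.6, -163.6, 159.8]
tool_rot: [3.141, -0.001, 3.141]
force: [-0.3, -0.4, -0.4]
gripper_width: 0.237
grasp_force: 58.6
```

Emit:
jog_arm(series=[[0.05,-0.18,0,0],[0.1,-0.36,0,0],[0.15,-0.54,0,0],[0.2,-0.72,0,0],[0.27,-0.9,0,0]])

```text
clock: 26.28
eef_pos: [502.9, -253.4, 160.4]
tool_rot: [-3.142, 0.0, -3.142]
force: [0.6, 0.3, -0.2]
gripper_width: 0.237
grasp_force: 58.6
```

Run:
```python
from h import *
o,c,P=wcloud(); print(o['clock'],o['eef_pos'])
save('d1',c['frame'],1.25); np.save('P.npy',P)
T=cap('top');Q=cloud(T)
for n,A in(('wrist',P),('top',Q)):
    X,Y,Z=A[...,0],A[...,1],A[...,2]
    q=A[(X>380)&(X<570)&(Y>-430)&(Y<-270)&(Z>6)&(Z<36)]
    print(n,len(q),cv2.minAreaRect(q[:,:2].astype(np.float32)) if len(q)>5 else '',np.percentile(q,[1,50,99],0).round(0).tolist())
```

```text
26.275 [ 502.94735343 -253.38666124  160.35826943]
wrist 4889 ((475.9018859863281, -338.68719482421875), (130.78558349609375, 91.10135650634766), 9.696243286132812) [[407.0, -390.0, 6.0], [482.0, -338.0, 15.0], [544.0, -286.0, 31.0]]
top 1  [[398.0, -393.0, 6.0], [398.0, -393.0, 6.0], [398.0, -393.0, 6.0]]
```

View pics/d1.png

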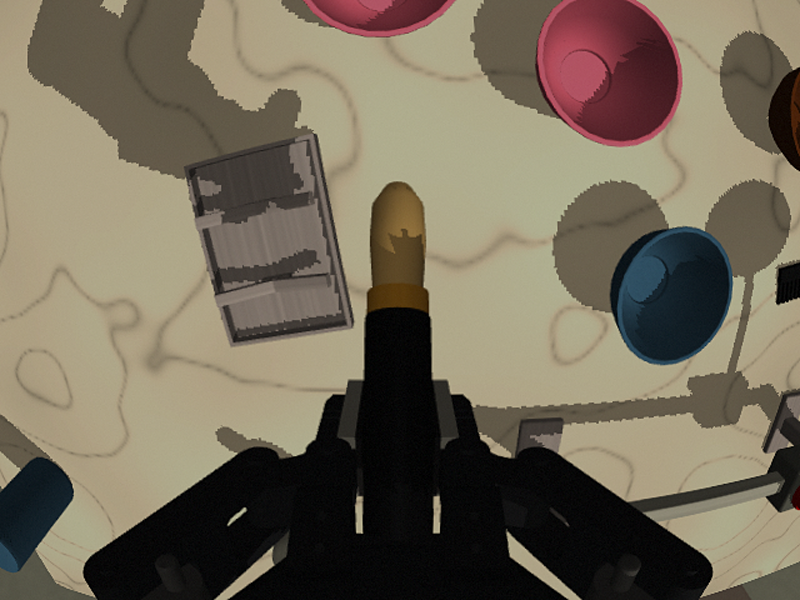

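The dish is measured well: centre (476,−339), long axis at 9.7°, ribs visible at picture (255,210) and (275,290). I align and lower.

Emit:
jog_arm(series=[[0.05,-0.18,0,-0.04],[0.1,-0.36,0,-0.08],[0.15,-0.54,0,-0.12],[0.22,-0.72,0,-0.16],[0.27,-0.856,0,-0.16]])

```text
clock: 27.0
eef_pos: [476.1, -338.1, 160.3]
tool_rot: [3.141, 0.0, -2.975]
force: [0.0, 0.4, 0.0]
gripper_width: 0.236
grasp_force: 58.7
```

Emit:
jog_arm(series=[[0,0,0.2,0],[0,0,0.4,0],[0,0,0.6,0],[0,0,0.8,0],[0,0,1,0]], hand=0.9, force=30)

```text
clock: 27.62
eef_pos: [476.2, -337.3, 58.6]
tool_rot: [3.141, -0.0, -2.974]
force: [0.3, 0.1, -1.1]
gripper_width: 0.237
grasp_force: 58.7
```

Emit:
jog_arm(series=[[0,0,0.04,0],[0,0,0.08,0],[0,0,0.12,0],[0,0,0.16,0],[0,0,0.2,0]])

```text
clock: 28.25
eef_pos: [480.2, -339.2, 45.0]
tool_rot: [-3.137, 0.008, -2.976]
force: [7.2, 5.9, 14.4]
gripper_width: 0.236
grasp_force: 59.6
```

```bash
cat > tip2.py <<'E'
from h import *
o,c,P=wcloud();D=P-o['eef_pos'];yaw=o['tool_rot'][2]+np.pi; D=D@R.from_euler('z',yaw).as_matrix()
X,Y,Z=D[...,0],D[...,1],D[...,2]
f=c['frame'].astype(int);r,g,b=f[...,0],f[...,1],f[...,2]
m=(r>b*1.7)&(r>80)&(X<-20)&(X>-120)&(abs(Y)<22)&(Z>-50)&(Z<60); m=cv2.erode(m.astype(np.uint8),np.ones((5,5)))>0
q=D[m]; print(o['clock'],o['eef_pos'],o['force'],o['grasp_force'],len(q)); print(axis(q),np.percentile(q,[1,50,99],0).round(0).tolist())
E
python3 tip2.py
```

```text
28.25 [ 480.19096197 -339.23921231   44.95778259] [ 7.24078673  5.88906298 14.44232633] 59.63829696178436 2143
(array([-57.2,   1.3,  -4.8]), array([-0.821,  0.038, -0.569]), array([-21.6, -20.7,  22.5,  25.8])) [[-76.0, -4.0, -20.0], [-57.0, 1.0, -5.0], [-40.0, 6.0, 8.0]]
```

Emit:
jog_arm(series=[[0,0,0.03,0],[0,0,0.06,0],[0,0,0.09,0],[0,0,0.12,0],[0,0,0.12,0]])

```text
clock: 28.92
eef_pos: [482.2, -341.1, 34.4]
tool_rot: [-3.131, 0.011, -2.974]
force: [6.9, 1.1, 11.9]
gripper_width: 0.235
grasp_force: 56.3
```

```bash
python3 tip2.py
```

```text
28.925 [ 482.22529404 -341.05988376   34.43535851] [ 6.85122905  1.1050027  11.89495428] 56.315191090106964 3251
(array([-60.7,   1.3,   3.3]), array([-0.889,  0.039, -0.456]), array([-22.5, -21.4,  21.2,  25.2])) [[-80.0, -5.0, -8.0], [-61.0, 1.0, 3.0], [-41.0, 9.0, 14.0]]
```

Levelling works (27°). I continue down to about TCP 13.

Emit:
jog_arm(series=[[0,0,0.03,0],[0,0,0.06,0],[0,0,0.09,0],[0,0,0.11,0],[0,0,0.11,0]])

```text
clock: 29.6
eef_pos: [479.4, -340.6, 21.3]
tool_rot: [-3.134, 0.005, -2.973]
force: [3.6, -0.5, 6.5]
gripper_width: 0.241
grasp_force: 54.6
```

```bash
python3 tip2.py
```

```text
29.6 [ 479.42990241 -340.57365046   21.26797433] [ 3.61995527 -0.45568801  6.51890318] 54.55415636301041 4477
(array([-62.8,   0.7,  12.7]), array([-0.948,  0.029, -0.318]), array([-23.3, -22.2,  22.5,  25.1])) [[-85.0, -6.0, 3.0], [-63.0, 1.0, 13.0], [-42.0, 8.0, 21.0]]
```

Emit:
jog_arm(series=[[0,0,0.02,0],[0,0,0.04,0],[0,0,0.05,0],[0,0,0.05,0],[0,0,0.05,0]])

```text
clock: 30.28
eef_pos: [479.7, -340.6, 16.4]
tool_rot: [-3.134, 0.006, -2.974]
force: [3.7, 0.5, 7.5]
gripper_width: 0.237
grasp_force: 54.2
```

```bash
python3 tip2.py
```

```text
30.275 [ 479.71970066 -340.58691558   16.41021128] [3.6981018  0.53447715 7.47122993] 54.22623664140701 4575
(array([-64.4,   1.1,  16.6]), array([-0.967, -0.004, -0.256]), array([-24.3, -23.2,  21.9,  24.2])) [[-86.0, -7.0, 9.0], [-65.0, 1.0, 17.0], [-42.0, 9.0, 24.0]]
```

Emit:
jog_arm(series=[[0,0,0.02,0],[0,0,0.04,0],[0,0,0.04,0],[0,0,0.04,0],[0,0,0.04,0]])

```text
clock: 30.95
eef_pos: [480.3, -340.7, 13.2]
tool_rot: [-3.133, 0.007, -2.974]
force: [3.0, 1.6, 10.2]
gripper_width: 0.24
grasp_force: 54.4
```

Emit:
jog_arm(series=[[0,0,0,0],[0,0,0,0],[0,0,0,0],[0,0,0,0],[0,0,0,0]], hand=0.1)

```text
clock: 31.58
eef_pos: [476.1, -337.7, 8.0]
tool_rot: [3.141, -0.0, -2.974]
force: [0.6, -0.8, 0.1]
gripper_width: 0.447
grasp_force: 0.0
```

```bash
python3 tip2.py
```

```text
31.575 [ 476.07031277 -337.65781729    8.02867338] [ 0.55744414 -0.75267873  0.11298149] 0.0 5685
(array([-60.4,   1.2,  29.9]), array([-0.998,  0.041, -0.053]), array([-27. , -25.4,  20.6,  22.1])) [[-81.0, -6.0, 26.0], [-62.0, 1.0, 30.0], [-34.0, 9.0, 33.0]]
```

Released and level. I retreat upwards and verify.

Emit:
jog_arm(series=[[0,0,-0.1,0],[0,0,-0.3,0],[0,0,-0.5,0],[0,0,-0.75,0],[0,0,-1,0]])

```text
clock: 32.25
eef_pos: [476.6, -338.1, 111.0]
tool_rot: [-3.14, 0.001, -2.974]
force: [-0.2, -0.6, 0.2]
gripper_width: 0.451
grasp_force: 0.0
```

Emit:
jog_arm(series=[[-0.1,0,-0.1,0],[-0.2,0,-0.2,0],[-0.3,0,-0.3,0],[-0.4,0,-0.4,0],[-0.5,0,-0.5,0]])

```text
clock: 32.88
eef_pos: [526.2, -329.1, 158.5]
tool_rot: [3.141, -0.001, -2.974]
force: [0.1, 0.8, 0.1]
gripper_width: 0.455
grasp_force: 0.0
```

Run:
```python
from h import *
o,c,P=wcloud(); X,Y,Z=P[...,0],P[...,1],P[...,2]
q=P[(X>370)&(X<560)&(Y>-380)&(Y<-290)&(Z>34)&(Z<60)]; print(o['clock'],o['force'],axis(q),np.percentile(q[:,2],[5,50,95]))
s=cap('scene')
save('fin',np.hstack([c['frame'],s['frame']]),0.625)
```

```text
32.875 [0.13610433 0.78098366 0.06750808] (array([ 463.7, -339.7,   38.6]), array([-0.99 , -0.138, -0.01 ]), array([-68. , -62.9,  64.8,  69.9])) [35.01136716 38.95969535 41.20107383]
```

View pics/fin.png

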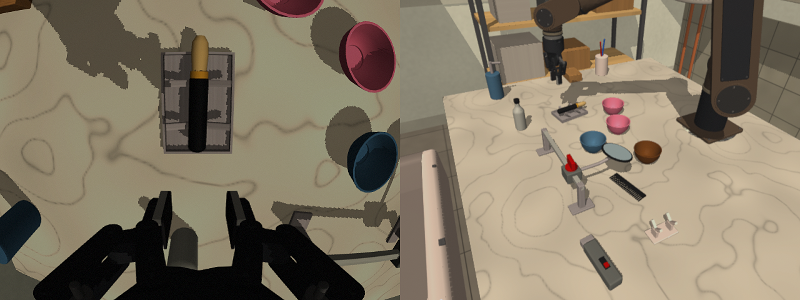

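The brush lies level along the dish across both ribs (198,95). The bowl, comb, bottle and trimmer are in place and the mirror is at the far end. I hand in.

```bash
python3 -c "
from rig import bot
print(bot.hand_in())"
```

```text
the job is handed in; nothing more can be done
None
```

I loosened the knob, slid the mirror to the far end of its rail and dipped the brush in the blue bowl. The brush now lies along the soap dish across both ribs, and I handed the job in at about 33 s; no verdict came back.

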